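# Draw out a steamer's telescoping handle and lift the basket from the pot

## Task

The potatoes are done: with the steamer basket standing in the pot, gently pinch in the release button on the side of its telescoping handle, draw the handle up past the first stop to the second, and let the button out so that the catch locks there. Then, holding the grip without pressing the button, lift the basket level and clear above the pot with the potatoes in it, and finish while still holding it there over the pot; leave the pot and the things around it where they are.

Things in the scene. Friction and masses are not known exactly. Their poses are not given: they have to be found in the camera images.
- pot: Stainless pot without its lid, standing on the hob (glass plate 4 mm high). Outside 224 mm wide, 90 mm high, wall 3 mm, inner floor 4 mm above its underside; two loop handles reach 146 mm out along its own +y and -y, at 70 mm height. Loose, about 1.7 kg. Origin: centre of its underside, z up.
- pot_rim (a point): Centre of the pot's mouth, level with the rim, 90 mm above the pot's underside.
- basket: Stainless steamer basket standing loose on the pot's inner floor on three 24 mm feet: round perforated plate, leaves sloping up and out all round to 181 mm diameter, 53 mm above the feet, and an upright centre tube of 19 mm diameter whose top is 86 mm above the feet. About 0.46 kg, about 0.7 kg with handle and potatoes. Origin: centre of the underside of the feet; z up; its +x is the side on which the button and the catch holes are.
- grip: Pull grip of the telescope: black plastic block over the tube, 32 mm along its x, 30 mm along its y, 36 mm tall. Origin: centre of its underside; axes as the basket's. With the handle in, its underside is 88 mm above the basket's feet, its top 132 mm above the worktop. It cracks, as does its button, if squeezed with over 35 N on each finger; a grip of 15 to 20 N presses the button and holds the load.
- grip_mid (a point): Centre of the grip, 19 mm above its underside, at the height of the button: the height at which to take it.
- button: Release button: a 16 mm steel disc standing 6 mm out of the middle of the grip's +x face. Origin on the handle's axis at the button's height; it moves along the grip's -x when pressed.
- button_face (a point): Centre of the button's outer face, 22 mm from the handle's axis along the grip's +x when out.
- button_in (a joint): How far the button is pressed, m: 0 out, 0.005 fully in (1 mm still stands out). Spring: 2 N to start, 6 N fully in; springs out when let go, if the catch stands at a hole. The catch is drawn clear when it is in by 4 mm or more. Pinching the grip across button and opposite face (38 mm wide, 33 mm when pressed) presses it; pinching across the grip's y faces (30 mm) does not.
- extension (a joint): How far the telescoping handle is drawn up, m: 0 in, 0.025 first stop, 0.050 second stop and end of travel. The spring catch locks at 0, 0.025 and 0.050 in both directions whenever the button is out; with the button in, the handle slides with about 2 N of friction and stays where it is left. With the button let out between stops the catch rides along and snaps in at the next one.
- potato1: Steamed potato, 54 mm long, 46 mm wide, 40 mm high, lying loose on the basket's plate. The potatoes reach 64 to 68 mm above the basket's feet. Origin: its centre.
- potato2: As potato1, 42 mm high.
- potato3: As potato1, 44 mm high.
- pot_lid: Bystander: the pot's lid, 228 mm wide, lying on the worktop, black knob up to 50 mm. Origin: centre of its underside.
- sauce_bottle: Bystander: brown sauce bottle with a red cap, 60 mm wide, 170 mm high. Origin: centre of its underside.
- salt_jar: Bystander: clear jar with a white lid, 68 mm wide, 85 mm high. Origin: centre of its underside.
- sponge: Bystander: yellowish kitchen sponge, 75 x 110 x 32 mm, lying on the worktop. Origin: centre of its underside.
Not all that is in view belongs to the job. Leave any blue or turquoise look-alike of the potato1 alone.

How it is judged:
On the way, in this order (a step that is already met when the one before it is completed fails the run):
1. the button is pressed in while the basket stands in the pot (value of joint button_in above 0.0035 m and z of basket in the frame of pot_rim below -0.076 m), for 0.1 s.
2. the handle is drawn to its second stop and locked, the button out, the basket still standing in the pot (value of joint extension above 0.047 m and value of joint button_in below 0.0015 m and z of basket in the frame of pot_rim below -0.072 m), for 0.1 s.
At the end, for the whole second after the job is handed in: Held by the grip: handle at its second stop (over 47 mm), button out (under 1.5 mm), basket level (under 0.2 rad) and still, feet above the rim, within 60 mm of the pot's middle, not touching the pot, all three potatoes in it; the pot upright (value of joint extension above 0.047 m and value of joint button_in below 0.0015 m and z of basket in the frame of pot_rim above 0.003 m and horizontal distance between basket and pot_rim below 0.06 m and angle between basket's own z axis and vertical below 0.2 rad and linear speed of basket below 0.03 m/s and contact force between the fingers and grip above 2 N and contact force between basket and pot below 0.1 N and z of each of potato1, potato2, potato3 in the frame of basket above 0.02 m and horizontal distance between each of potato1, potato2, potato3 and basket below 0.085 m and angle between pot's own z axis and vertical below 0.1 rad); the arm keeps its last pose, push and grip.
It fails at once if the grip or its button is squeezed with more than 35 N a finger (70 N, both fingers added) (contact force between the fingers and grip above 70 N).
It fails at once if the pot is shifted by more than 40 mm (distance of pot from where it was at the start of the episode above 0.04 m).
It fails at once if a bystander is shifted by more than 20 mm (distance of any of pot_lid, sauce_bottle, salt_jar, sponge from where it was at the start of the episode above 0.02 m).
It also fails if it takes over 48 s, if anything falls off the work surface, if the arm or the gripper's body presses on something with over 40 N, if the wrist force passes 120 N, or if a joint passes its speed limit or range.

## Robot

A 6-joint arm with a two-finger parallel gripper is mounted at the origin on the work surface. World frame = base frame: x ahead of the robot, y to its left, z up, the work surface at z = 0. Lengths are in m, angles in rad, forces in N, time in s.
With the tool pointing down it reaches from about 0.35 to 0.775 m from the base axis. Payload 5.5 kg.
Tool frame: the origin (TCP) lies between the finger pads; the fingertips stand bot.nose_length ahead of it and the grasp point (between the pads) lies 11 mm behind it (bot.nose_length is the distance from the TCP to the fingertips, in m); z points along the fingers, y is the line along which they close (so a half turn about z gives the same grasp; the last joint's range is limited). The gripper opens to 85 mm and grips with 20 to 120 N. Pads are 22 mm wide; open, the fingers measure 114 mm over their backs; the gripper's body (76 mm by 85 mm) begins 54 mm behind the grasp point. The pads swing forward as they close: fully open they stand 13 mm farther back than shut.
Start: joints at [-1.381, 0.313, 0.046, 1.304, 0, 1.431], TCP at [0.186, -0.544, 0.239] pointing down, gripper open.
Joint ranges: [-2.76, 2.76], [-0.86, 1.69], [-1.03, 1.26], [-2.2, 2.34], [-1.47, 1.5], [-3.14, 3.14]. Speed limits (rad/s): [2.57, 2.57, 3.14, 3.14, 3.14, 3.14].

## Interface

Orientations are given as a rotation vector (axis times angle).
In Python, from station import get_obs, vision, bot gives the robot as it stands.
- The arm moves only by the shell command python3 -m inch 'ROWS'. ROWS is JSON, a list of rows, each a list of 7 numbers: the shift along the world's x, y, z in mm, then the turn, a rotation vector about the world's x, y, z in rad, then the finger opening in mm, from 0 to 85.4. A call has 1 to 5 rows; each row shifts and turns the commanded pose from where the row before left it; what a row does not reach is not made up. A row lasts 1/10 s, in which the tool goes at most 50 mm and 8.59 degrees, less where a joint would pass 70% of its speed; a pose out of reach is approached as far as the arm can. A call with a gripper value outside its range is refused whole. The fingers move at their own pace and stop on an object; the grip force is fixed at half the most. Time passes only in rows, so rows that do not move let the fingers close. It gives the time, the measured TCP pose, the force, the opening and the grip force at its end, in the units of the state.
- get_obs(): the state, without advancing time (a new reading comes with each control period).
- vision.snapshot(name): name is "scene" or "top" or "wrist"; returns a dict with "img" (420x560x3 uint8, blue, green, red), "depth" (420x560 float32, m along the optical axis (not along the pixel's ray), 0 where there is no reading), "mtx" (3x3 intrinsics, pixels), "origin" and "attitude" of the camera in the world. Camera axes: x right, y down, z forward; pixel columns grow to the right and rows downward; lengths in m; the calibration is good to about 2 mm. A picture is of the moment at which its call begins.
- bot.sign_off(): hands the job in; it is judged then, once.
The state is a dict: "clock": time; "q": joint angles; "qvel": joint speeds; "joint_torque": joint torques, N m; "eef_pos": TCP position; "tool_rot": TCP orientation; "force": force on the tool from outside, world axes, zero at the start; "moment": the same for the moment, N m; "grip_width": finger opening in m; "gripper_force": force on a finger pad.
Only numpy, scipy, OpenCV 4.12 (cv2) and the standard library are available. Lean on these libraries where they do the work, as an engineer would, in place of code of your own. Each camera call takes 0.05 s, during which the arm holds its last target. There are 200 camera calls.

## Working session

There is one attempt and no reset: what is moved stays moved. The work goes in short steps, Python scripts to look and compute and a shell command to move; the robot and the scene stay as the last step left them, time stands still between calls to the robot, and variables do not carry over. Pictures are saved under pics/ and viewed, at most 10 in all, crops included, and the job is handed in when it is done.

```bash
mkdir -p pics; ls; python3 - <<'E'
from station import get_obs, vision, bot
import cv2,numpy as np
o=get_obs();print({k:np.round(v,3) for k,v in o.items()},bot.nose_length)
a=vision.snapshot("scene");b=vision.snapshot("top")
for n,s in(("scene",a),("top",b)):
    np.savez("pics/%s0.npz"%n,**s);cv2.imwrite("pics/%s0.png"%n,s["img"]);print(n,np.round(s["origin"],3),np.round(s["attitude"],3),s["mtx"][0])
E
```

```text
pics
{'clock': np.float64(0.0), 'q': array([-1.381,  0.314,  0.045,  1.304,  0.   ,  1.431]), 'qvel': array([-0.   ,  0.001,  0.   ,  0.   ,  0.001, -0.001]), 'joint_torque': array([ 1.0000e-03, -4.8063e+01,  2.9853e+01,  1.9000e-02, -0.0000e+00,
       -0.0000e+00]), 'eef_pos': array([ 0.186, -0.544,  0.238]), 'tool_rot': array([-3.097, -0.515,  0.   ]), 'force': array([-0.13 , -0.158,  0.139]), 'moment': array([-0.054,  0.023,  0.011]), 'gripper_force': np.float64(0.0), 'grip_width': np.float64(0.085)} 0.008
scene [ 1.194 -0.275  0.975] [-2.118 -1.479  0.46 ] [409.26787367   0.         279.74864854]
top [ 0.357 -0.038  1.534] [-2.139  2.114 -0.177] [481.07339525   0.         281.71942727]
```

View pics/scene0.png

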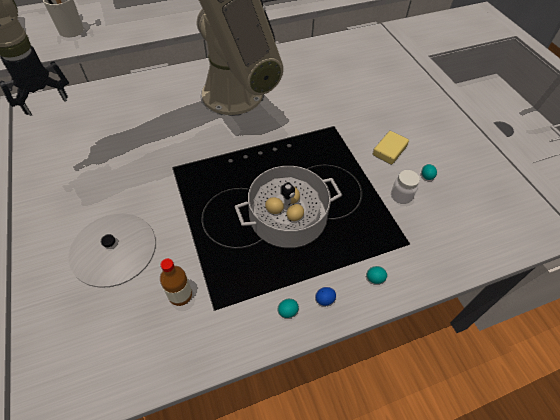

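View pics/top0.png

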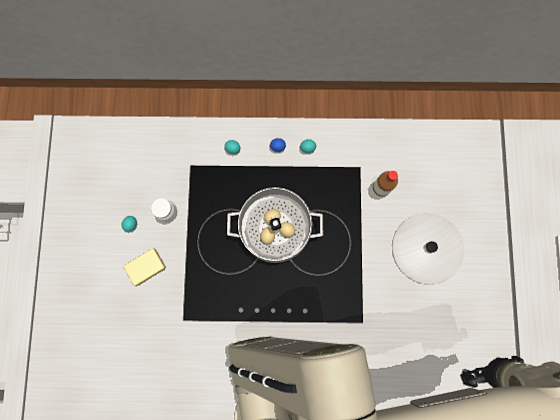

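The pot stands mid-hob, and the grip is the black block at scene (288,188) and top (275,224). It could be confused with the lid's black knob (scene 109,241; top 431,247) or the hob dots. The blue and turquoise balls are the potato look-alikes. I choose the block in the pot and check it in a close crop.

```bash
cat > h.py <<'E'
import numpy as np,cv2
from scipy.spatial.transform import Rotation as R
def att(s):
    a=np.asarray(s["attitude"]);return a if a.shape==(3,3) else R.from_rotvec(a).as_matrix()
def ray(s,uv,z):
    d=att(s)@np.linalg.solve(s["mtx"],[uv[0],uv[1],1.]);o=np.asarray(s["origin"]);return o+d*(z-o[2])/d[2]
def cloud(s):
    h,w=s["depth"].shape;u,v=np.meshgrid(np.arange(w),np.arange(h))
    p=np.stack([u,v,np.ones_like(u)],-1)@np.linalg.inv(s["mtx"]).T*s["depth"][...,None]
    return p@att(s).T+s["origin"]
E
python3 - <<'E'
from h import *
out=[]
for n,(u,v) in(("scene",(289,195)),("top",(275,224))):
    s=np.load("pics/%s0.npz"%n);P=cloud(s)
    out.append(cv2.resize(s["img"][v-30:v+30,u-30:u+30],(400,400),interpolation=cv2.INTER_CUBIC))
    m=(P[...,2]>.115)&(P[...,2]<.145)&(s["img"].max(2)<70)&(np.hypot(P[...,0]-.38,P[...,1])<.3)
    q=P[m];print(n,m.sum(),q.min(0).round(3),q.max(0).round(3),np.median(q,0).round(3),ray(s,(u,v),.132).round(3))
    # top-facing pixels: rim fit
    r=(abs(P[...,2]-.094)<.006)&(s["img"].max(2)>70);q=P[r]
    k=np.hypot(*(q[:,:2]-ray(s,(275,224),.1)[:2]).T)<.16 if n=="top" else np.hypot(q[:,0]-.45,q[:,1])<.2
    q=q[k];c=cv2.minEnclosingCircle(q[:,:2].astype(np.float32));print("rim",c,np.unique(0).size,len(q))
cv2.imwrite("pics/c1.png",np.hstack(out))
E
```

```text
scene 111 [ 0.553 -0.025  0.116] [0.589 0.008 0.136] [ 0.577 -0.013  0.129] [ 0.597 -0.014  0.132]
rim ((0.5717738270759583, -0.005062700714915991), 0.11272403597831726) 1 259
top 73 [ 0.551 -0.021  0.121] [0.585 0.009 0.138] [ 0.564 -0.006  0.13 ] [ 0.566 -0.006  0.132]
rim ((0.5729600191116333, -0.0028971342835575342), 0.11213907599449158) 1 235
```

View pics/c1.png

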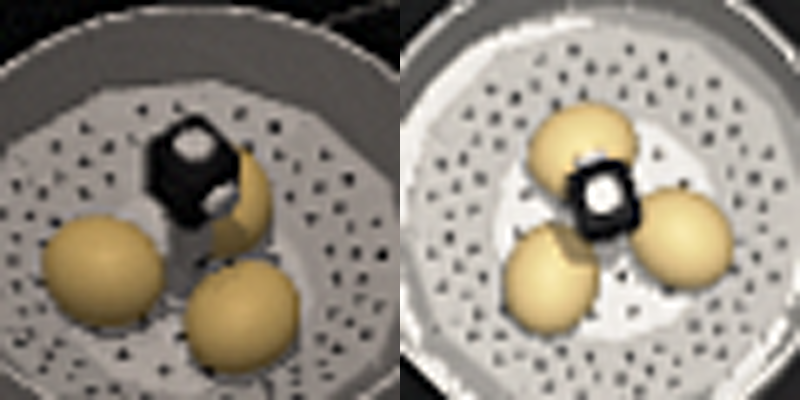

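The crop confirms it: a black block with the tube's end on top and a steel button facing roughly world +x, turned a little toward +y (right crop at 590,160, against the grip's middle at 604,195). The grip is near (0.567, -0.007) and the pot's mouth near (0.572, -0.004). I go above it.

```bash
python3 -m inch '[[12,17,6,0,0,0.08,85],[24,34,4,0,0,0.1,85],[24,34,4,0,0,0.1,85],[24,34,4,0,0,0.1,85],[24,34,4,0,0,0.1,85]]' | tail -3
python3 -m inch '[[24,34,4,0,0,0.1,85],[24,34,4,0,0,0.1,85],[24,34,4,0,0,0.1,85],[24,34,4,0,0,0.1,85],[24,34,4,0,0,0.1,85]]' | tail -3
python3 -m inch '[[24,34,4,0,0,0.1,85],[24,34,0,0,0,0.1,85],[24,34,0,0,0,0.1,85],[24,34,0,0,0,0.1,85],[24,34,0,0,0,0.1,85]]' | tail -3
python3 -m inch '[[12,17,0,0,0,0.05,85],[0,0,0,0,0,0,85]]'
python3 - <<'E'
from h import *
from station import vision,get_obs
s=vision.snapshot("wrist");np.savez("pics/w1.npz",**s);cv2.imwrite("pics/w1.png",s["img"]);print(s["origin"],s["attitude"],get_obs()["q"])
E
```

```text
force: [0.5, -0.2, -0.2]
grip_width: 0.0851
gripper_force: 0.0
force: [0.7, -0.9, -0.1]
grip_width: 0.0846
gripper_force: 0.0
force: [-0.2, -0.6, -0.7]
grip_width: 0.0854
gripper_force: 0.0
clock: 1.8
eef_pos: [0.5471, -0.0316, 0.2844]
tool_rot: [-1.872, -2.522, -0.0]
force: [-0.1, -0.6, -0.4]
grip_width: 0.0849
gripper_force: 0.0
[0.52483992 0.03952569 0.4205313 ] [2.81830341 0.41754774 0.06287856] [-2.06755741e-01  2.51846945e-01  7.30075100e-02  1.39342104e+00
 -2.22357206e-04  1.07298697e+00]
```

View pics/w1.png

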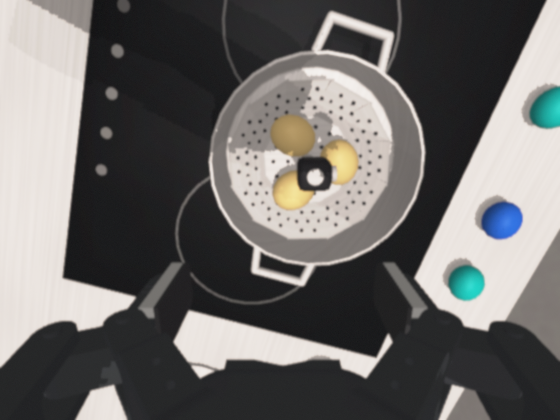

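The wrist view shows the grip at (314,174) between the three potatoes, nothing close to it. I measure its centre and yaw from the top face.

```bash
python3 - <<'E'
from h import *
s=np.load("pics/w1.npz");img=s["img"];P=cloud(s)
m=np.zeros(img.shape[:2],np.uint8);m[145:205,285:345]=255
k=((img.max(2)<60)&(m>0)).astype(np.uint8)
n,l,st,c=cv2.connectedComponentsWithStats(k);i=1+st[1:,4].argmax();cs,_=cv2.findContours((l==i).astype(np.uint8),cv2.RETR_EXTERNAL,cv2.CHAIN_APPROX_NONE)
ct=cs[0][:,0].astype(float)
w=np.array([ray(s,p,.132)[:2] for p in ct],np.float32)
r=cv2.minAreaRect(w);print("dark rect",r)
t=(P[...,2]>.126)&(P[...,2]<.14)&(m>0);q=P[t];print("top pts",len(q),cv2.minAreaRect(q[:,:2].astype(np.float32)),q.mean(0),np.median(q[:,2]))
# button blob: bright grey pts z .105-.125 within 30mm of centre
c=q[:,:2].mean(0);hsv=cv2.cvtColor(img,cv2.COLOR_BGR2HSV)
b=(P[...,2]>.10)&(P[...,2]<.124)&(m>0)&(np.hypot(P[...,0]-c[0],P[...,1]-c[1])<.03)
for p,u in zip(P[b],np.argwhere(b)):
    if hsv[u[0],u[1],2]>60: print(u[::-1],p.round(4),hsv[u[0],u[1]])
cv2.imwrite("pics/c2.png",cv2.resize(img[140:210,270:360],(720,560),interpolation=cv2.INTER_CUBIC))
E
```

```text
dark rect ((0.5688208937644958, -0.003940097987651825), (0.02991643361747265, 0.02932240068912506), 17.67951774597168)
top pts 1026 ((0.5706003308296204, -0.005299407988786697), (0.032473381608724594, 0.029638808220624924), 16.953536987304688) [ 0.56928356 -0.00466218  0.1322655 ] 0.13273442585561282
[302 156] [0.5558 0.0053 0.1041] [ 16  56 110]
[303 156] [0.5562 0.0062 0.1096] [ 18  45 101]
[304 156] [0.5573 0.0063 0.1075] [16 33 99]
[305 156] [0.5584 0.0065 0.1067] [13 23 98]
[306 156] [0.5592 0.0068 0.1076] [ 9 18 97]
[307 156] [0.5602 0.0071 0.1076] [ 9 18 97]
[308 156] [0.5612 0.0073 0.1069] [10 16 97]
[309 156] [0.5621 0.0076 0.107 ] [10 16 98]
[310 156] [0.563  0.008  0.1074] [13 18 99]
[311 156] [0.5639 0.0083 0.1079] [ 13  17 103]
[312 156] [0.5647 0.0087 0.1091] [ 11  19 110]
[313 156] [0.5658 0.0089 0.1085] [ 11  17 118]
[314 156] [0.567  0.009  0.1062] [  8  17 122]
[315 156] [0.5679 0.0094 0.107 ] [ 10  19 122]
[316 156] [0.5687 0.0097 0.1078] [  8  17 120]
[317 156] [0.5694 0.0102 0.1092] [ 10  19 119]
[318 156] [0.5706 0.0103 0.1078] [ 10  19 119]
[319 156] [0.5713 0.
[... 5119 characters left out ...]

[333 179] [ 0.5896 -0.0052  0.1215] [ 12  22 198]
[334 179] [ 0.5906 -0.005   0.121 ] [ 13  23 212]
[335 179] [ 0.5914 -0.0046  0.1219] [ 15  31 215]
[336 179] [ 0.5926 -0.0045  0.1203] [ 19  56 220]
[297 180] [ 0.5566 -0.0164  0.1208] [ 19 111 133]
[332 180] [ 0.5889 -0.0063  0.1218] [ 13  29 160]
[333 180] [ 0.5901 -0.0063  0.1206] [ 14  31 191]
[334 180] [ 0.5909 -0.0059  0.1212] [ 14  36 204]
[335 180] [ 0.5918 -0.0056  0.1215] [ 17  49 210]
[297 181] [ 0.5569 -0.0172  0.1213] [ 20 113 145]
[331 181] [ 0.5882 -0.0075  0.1224] [ 17  52 112]
[297 182] [ 0.5573 -0.0183  0.1204] [ 19 111 156]
[331 182] [ 0.5887 -0.0085  0.1216] [ 16  60 127]
[297 183] [ 0.5574 -0.019   0.1216] [ 20 110 169]
```

View pics/c2.png

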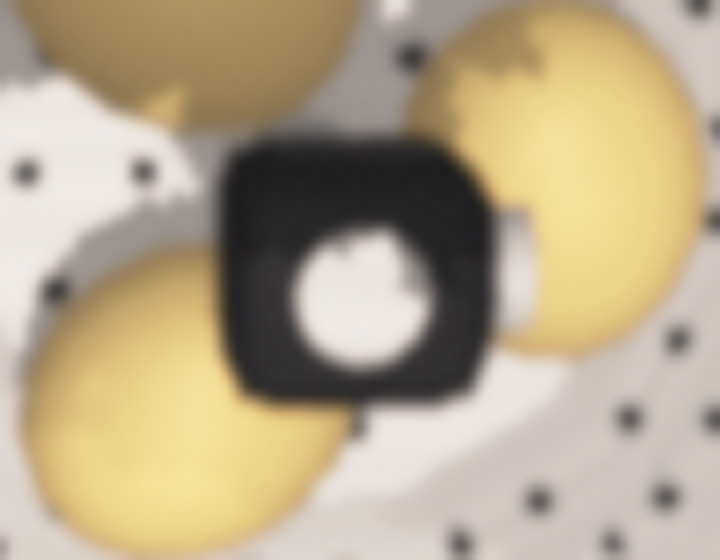

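Grip centre is about (0.5697, -0.005) with yaw about 17° (the tool is at 16.7°), button toward +x. I go down to just above it and check from close by.

```bash
python3 -m inch '[[5,5.5,-20,0,0,0,85],[6,6,-28,0,0,0,85],[6,6,-28,0,0,0,80],[6,6,-24,0,0,0,75],[2.5,3.5,-14,0,0,0,70]]' | tail -7
python3 -m inch '[[0,0,0,0,0,0,65],[0,0,0,0,0,0,65]]'
python3 - <<'E'
from h import *
from station import vision,get_obs
s=vision.snapshot("wrist");np.savez("pics/w2.npz",**s);img=s["img"]
P=cloud(s);t=(P[...,2]>.126)&(P[...,2]<.14)&(np.hypot(P[...,0]-.57,P[...,1]+.005)<.03);q=P[t];print(len(q),cv2.minAreaRect(q[:,:2].astype(np.float32)),q.mean(0))
print(np.argwhere(t).min(0),np.argwhere(t).max(0),get_obs()["eef_pos"])
cv2.imwrite("pics/w2.png",img)
E
```

```text
clock: 2.35
eef_pos: [0.5702, -0.0079, 0.169]
tool_rot: [-1.88, -2.514, 0.003]
force: [-0.6, 0.6, 0.3]
grip_width: 0.0701
gripper_force: 0.0
clock: 2.55
eef_pos: [0.5711, -0.008, 0.1715]
tool_rot: [-1.88, -2.516, 0.001]
force: [1.3, 0.1, 0.1]
grip_width: 0.0651
gripper_force: 0.0
2288 ((0.5701262354850769, -0.004769878461956978), (0.03295893967151642, 0.028666168451309204), 17.45671844482422) [ 0.56937205 -0.00368922  0.13226281]
[211 257] [257 310] [ 0.57169957 -0.00799148  0.17225898]
```

View pics/w2.png

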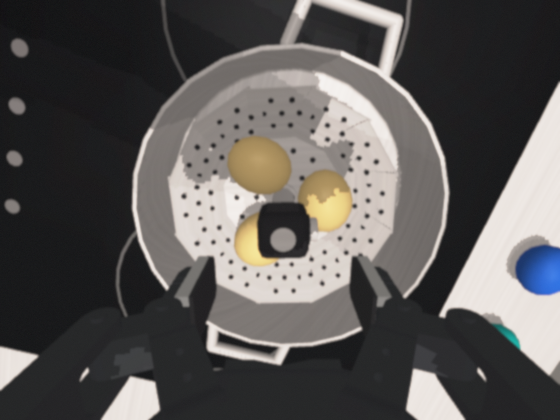

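The fingers straddle the grip (grip at 283,230, button at 313,217). I go down to button height, then close in small steps while watching forces.

```bash
python3 -m inch '[[1,2,-14,0,0,0,65],[0,2.4,-20,0,0,0,62],[0,0,-20,0,0,0,58],[0,0,-14,0,0,0,54],[0,0,-3,0,0,0,50]]' | tail -7
python3 -m inch '[[0,0,0,0,0,0,46],[0,0,0,0,0,0,44],[0,0,0,0,0,0,44]]'
python3 - <<'E'
from station import get_obs
o=get_obs();print(o["eef_pos"],o["grip_width"],o["force"],o["gripper_force"])
E
```

```text
clock: 3.1
eef_pos: [0.5721, -0.0031, 0.1]
tool_rot: [-1.879, -2.517, 0.001]
force: [-0.9, 0.3, 0.8]
grip_width: 0.0499
gripper_force: 0.0
clock: 3.4
eef_pos: [0.5736, -0.0029, 0.1017]
tool_rot: [1.878, 2.516, 0.002]
force: [0.5, 0.2, -0.3]
grip_width: 0.044
gripper_force: 0.0
[ 0.5736059  -0.00292434  0.10166964] 0.04396383299084246 [ 0.4792958   0.2081631  -0.30926046] 0.0
```

```bash
for i in 1; do python3 -m inch '[[0,0,0,0,0,0,42],[0,0,0,0,0,0,41]]'|tail -3;  python3 -m inch '[[0,0,0,0,0,0,40],[0,0,0,0,0,0,40]]'|tail -3; python3 -m inch '[[0,0,0,0,0,0,39],[0,0,0,0,0,0,39]]'|tail -3; python3 -m inch '[[0,0,0,0,0,0,38],[0,0,0,0,0,0,38]]'|tail -3; done
```

```text
force: [-0.0, -0.1, -0.2]
grip_width: 0.041
gripper_force: 0.0
force: [0.2, 1.6, -0.5]
grip_width: 0.0399
gripper_force: 0.0
force: [0.4, 0.0, -0.2]
grip_width: 0.0389
gripper_force: 0.0
force: [-0.1, -0.4, -0.0]
grip_width: 0.0381
gripper_force: 2.2
```

Contact came at 38 mm with almost no side force, so the centring is good. I press on, following the button side with the tool.

```bash
python3 -m inch '[[-0.5,-0.15,0,0,0,0,37],[0,0,0,0,0,0,37]]'|tail -3;  python3 -m inch '[[-0.5,-0.15,0,0,0,0,36],[0,0,0,0,0,0,36]]'|tail -3; python3 -m inch '[[-0.5,-0.15,0,0,0,0,35],[0,0,0,0,0,0,35]]'|tail -3; python3 -m inch '[[-0.5,-0.15,0,0,0,0,34],[0,0,0,0,0,0,34]]'|tail -3;python3 -m inch '[[-0.25,-0.1,0,0,0,0,33.4],[0,0,0,0,0,0,33.4]]'
```

```text
force: [-0.8, 0.5, 1.1]
grip_width: 0.0369
gripper_force: 3.1
force: [-0.9, -0.5, 3.1]
grip_width: 0.0363
gripper_force: 4.0
force: [-0.4, 0.6, 3.1]
grip_width: 0.0353
gripper_force: 4.9
force: [-0.8, 0.7, 5.0]
grip_width: 0.0342
gripper_force: 5.8
clock: 5.2
eef_pos: [0.5706, -0.0033, 0.1007]
tool_rot: [1.878, 2.518, 0.001]
force: [-1.3, -0.7, 5.8]
grip_width: 0.0333
gripper_force: 6.3
```

```bash
python3 -m inch '[[0,0,0.3,0,0,0,32.9],[0,0,0.3,0,0,0,32.9]]'|tail -3;  python3 -m inch '[[0,0,0,0,0,0,32.7],[0,0,0,0,0,0,32.7]]'|tail -3;
```

```text
force: [-1.2, -0.2, 1.3]
grip_width: 0.0332
gripper_force: 7.0
force: [-0.9, 0.1, 2.7]
grip_width: 0.0328
gripper_force: 10.8
```

```bash
python3 -m inch '[[0,0,0,0,0,0,32.5],[0,0,0,0,0,0,32.5]]'|tail -3;  python3 -m inch '[[0,0,1,0,0,0,32.5],[0,0,2,0,0,0,32.5],[0,0,2,0,0,0,32.5],[0,0,2,0,0,0,32.5]]'
```

```text
force: [-2.3, 1.1, 2.6]
grip_width: 0.0328
gripper_force: 14.8
clock: 6.2
eef_pos: [0.5703, -0.0034, 0.1078]
tool_rot: [-1.878, -2.518, 0.0]
force: [-0.0, -0.4, -2.4]
grip_width: 0.0326
gripper_force: 14.7
```

It slides with about 2 N of pull. I draw on.

```bash
python3 -m inch '[[0,0,3,0,0,0,32.5],[0,0,4,0,0,0,32.5],[0,0,4,0,0,0,32.5],[0,0,4,0,0,0,32.5],[0,0,4,0,0,0,32.5]]'|tail -6;python3 -m inch '[[0,0,4,0,0,0,32.5],[0,0,4,0,0,0,32.5],[0,0,4,0,0,0,32.5],[0,0,4,0,0,0,32.5],[0,0,3,0,0,0,32.5]]'|tail -6; python3 -m inch '[[0,0,2,0,0,0,32.5],[0,0,0,0,0,0,32.5]]'
```

```text
clock: 6.7
eef_pos: [0.5704, -0.0033, 0.1273]
tool_rot: [1.878, 2.518, -0.0]
force: [-1.0, -1.1, -3.6]
grip_width: 0.0325
gripper_force: 14.7
clock: 7.2
eef_pos: [0.5705, -0.0033, 0.1463]
tool_rot: [1.878, 2.518, 0.0]
force: [-0.6, 0.2, -3.3]
grip_width: 0.0326
gripper_force: 14.6
clock: 7.4
eef_pos: [0.5706, -0.0034, 0.1485]
tool_rot: [1.878, 2.518, 0.0]
force: [-1.9, 0.2, 2.3]
grip_width: 0.0329
gripper_force: 15.0
```

```bash
python3 -m inch '[[0,0,1,0,0,0,32.5],[0,0,0.5,0,0,0,32.5]]'|tail -6;python3 -m inch '[[0,0,1,0,0,0,32.5],[0,0,0,0,0,0,32.5]]'|tail -6; python3 -m inch '[[0,0,1,0,0,0,32.5],[0,0,0,0,0,0,32.5]]'
```

```text
clock: 7.6
eef_pos: [0.5704, -0.0033, 0.1493]
tool_rot: [-1.878, -2.518, 0.0]
force: [-0.7, -0.9, -2.2]
grip_width: 0.0329
gripper_force: 14.6
clock: 7.8
eef_pos: [0.5705, -0.0034, 0.1504]
tool_rot: [1.878, 2.518, 0.0]
force: [-0.8, -0.4, -1.9]
grip_width: 0.0329
gripper_force: 14.7
clock: 8.0
eef_pos: [0.5703, -0.0032, 0.1513]
tool_rot: [-1.878, -2.518, -0.0]
force: [-0.9, 0.5, -2.9]
grip_width: 0.0327
gripper_force: 14.3
```

```bash
python3 -m inch '[[0,0,1,0,0,0,32.5],[0,0,0,0,0,0,32.5]]'|tail -6|sed -n '2p;4p';python3 -m inch '[[0,0,1,0,0,0,32.5],[0,0,0,0,0,0,32.5]]'|tail -6|sed -n '2p;4p'
python3 - <<'E'
from h import *
from station import vision
s=vision.snapshot("scene");np.savez("pics/s2.npz",**s);P=cloud(s)
m=(s["img"].max(2)<70)&(np.hypot(P[...,0]-.57,P[...,1]+.005)<.03)&(P[...,2]>.1);print(m.sum(),P[m][:,2].max(),P[m][:,2].min())
cv2.imwrite("pics/s2.png",cv2.resize(s["img"][110:260,210:380],(680,600),interpolation=cv2.INTER_CUBIC))
E
```

```text
eef_pos: [0.57, -0.0033, 0.1518]
force: [-0.0, -0.6, -6.9]
eef_pos: [0.5703, -0.0033, 0.1532]
force: [0.5, 0.2, -7.6]
479 0.6284773408344936 0.10133583926140355
```

View pics/s2.png

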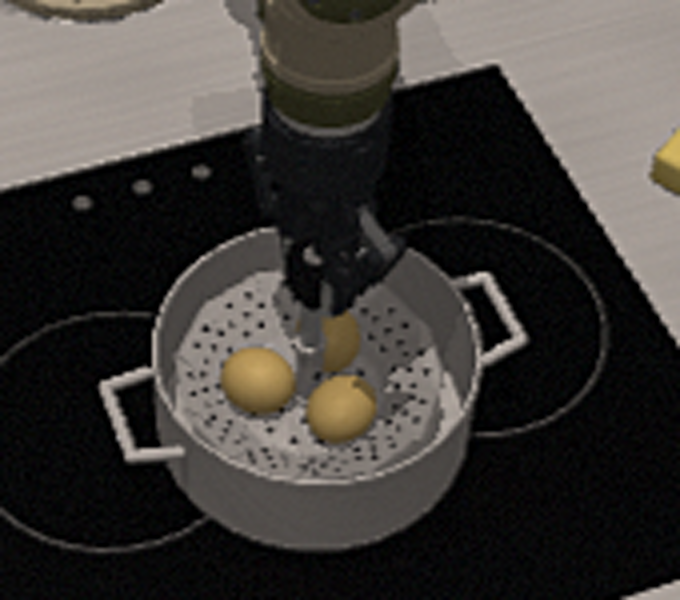

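The scene view shows the handle drawn out, with the inner tube visible at (310,330). The pull equals the full basket weight (7.6 N), so the end stop is reached. I let the button out, reversing the closing motion.

```bash
python3 -m inch '[[0,0,-0.5,0,0,0,32.7],[0.25,0.1,0,0,0,0,33.4],[0.5,0.15,0,0,0,0,34.5],[0.5,0.15,0,0,0,0,35.5],[0.5,0.15,0,0,0,0,36.5]]'|tail -4;python3 -m inch '[[0.5,0.15,0,0,0,0,37.5],[0,0,0,0,0,0,39],[0,0,0,0,0,0,40],[0,0,0,0,0,0,44],[0,0,0,0,0,0,48]]'; python3 -m inch '[[0,0,0,0,0,0,54],[0,0,5,0,0,0,60],[0,0,15,0,0,0,65],[0,0,20,0,0,0,65],[0,0,20,0,0,0,65]]'
python3 - <<'E'
from h import *
from station import vision
s=vision.snapshot("wrist");np.savez("pics/w3.npz",**s);img=s["img"]
P=cloud(s);t=(P[...,2]>.172)&(P[...,2]<.195)&(np.hypot(P[...,0]-.57,P[...,1]+.005)<.03);q=P[t];print(len(q),cv2.minAreaRect(q[:,:2].astype(np.float32)),q.mean(0))
cv2.imwrite("pics/w3.png",img)
E
```

```text
tool_rot: [1.878, 2.518, 0.001]
force: [-0.9, 0.0, -4.2]
grip_width: 0.0364
gripper_force: 3.3
clock: 9.45
eef_pos: [0.573, -0.0028, 0.1534]
tool_rot: [1.878, 2.517, 0.001]
force: [0.7, -0.2, -0.4]
grip_width: 0.0477
gripper_force: 0.0
clock: 9.95
eef_pos: [0.5725, -0.0026, 0.2137]
tool_rot: [-1.878, -2.518, 0.0]
force: [0.5, 0.2, 0.7]
grip_width: 0.0652
gripper_force: 0.0
2724 ((0.5724066495895386, -0.00304967537522316), (0.03762437775731087, 0.029109979048371315), 16.68766975402832) [ 0.57031101 -0.00195135  0.18166794]
```

View pics/w3.png

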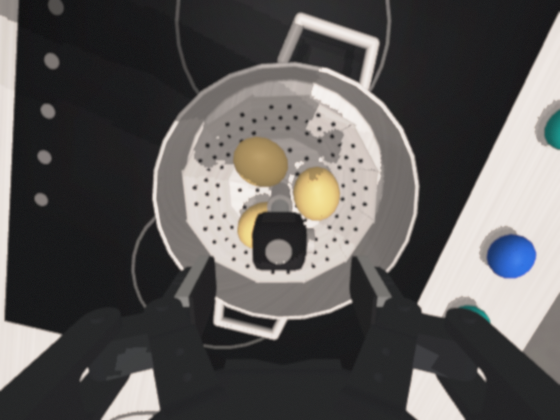

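The grip's top stands at z 0.182 (about 50 mm drawn), the button is out, and the potatoes and pot are in place. I turn the tool 90° to take the plain y faces.

```bash
python3 -m inch '[[-0.5,0,0,0,0,0.12,65],[-0.5,-0.1,0,0,0,0.145,65],[-0.5,-0.1,0,0,0,0.145,65],[-0.5,-0.1,0,0,0,0.145,65],[-0.5,-0.1,0,0,0,0.145,65]]' >/dev/null;python3 -m inch '[[0,0,0,0,0,0.145,65],[0,0,0,0,0,0.145,65],[0,0,0,0,0,0.145,65],[0,0,0,0,0,0.145,65],[0,0,0,0,0,0.145,65]]' >/dev/null; python3 -m inch '[[0,0,0,0,0,0.145,65],[0,0,0,0,0,0,65],[0,0,0,0,0,0,65]]'
python3 - <<'E'
from h import *
from station import get_obs
o=get_obs();y=R.from_rotvec(o["tool_rot"]).as_matrix();print(y.round(3),np.degrees(np.arctan2(y[1,1],y[0,1])),o["q"].round(2),o["eef_pos"])
E
```

```text
clock: 11.3
eef_pos: [0.5702, -0.0031, 0.2129]
tool_rot: [-0.446, 3.11, 0.0]
force: [0.1, 0.3, 0.6]
grip_width: 0.0648
gripper_force: 0.0
[[-0.96  -0.281  0.   ]
 [-0.281  0.96   0.   ]
 [-0.     0.    -1.   ]] 106.3151989722766 [-0.15  0.31 -0.02  1.24  0.   -0.43] [ 0.57019791 -0.00305708  0.21294479]
```

```bash
python3 -m inch '[[0,0,-10,0,0,0.01,62],[0,0,-16,0,0,0,58],[0,0,-16,0,0,0,54],[0,0,-14,0,0,0,50],[0,0,-6,0,0,0,45]]'|tail -4; python3 -m inch '[[0,0,0,0,0,0,40],[0,0,0,0,0,0,36],[0,0,0,0,0,0,34],[0,0,0,0,0,0,33],[0,0,0,0,0,0,33]]'; python3 -m inch '[[0,0,0,0,0,0,32],[0,0,0,0,0,0,32]]'|tail -3;python3 -m inch '[[0,0,0,0,0,0,31],[0,0,0,0,0,0,31]]'|tail -3;python3 -m inch '[[0,0,0,0,0,0,30.3],[0,0,0,0,0,0,30.3]]'|tail -3
```

```text
tool_rot: [0.464, -3.104, -0.001]
force: [0.1, -0.4, 0.1]
grip_width: 0.0451
gripper_force: 0.0
clock: 12.3
eef_pos: [0.5708, -0.0034, 0.1517]
tool_rot: [-0.466, 3.105, -0.001]
force: [0.9, -1.9, 2.0]
grip_width: 0.0326
gripper_force: 0.7
force: [0.6, -0.6, 0.9]
grip_width: 0.0319
gripper_force: 0.7
force: [0.1, -0.5, 1.5]
grip_width: 0.0314
gripper_force: 0.7
force: [0.5, -1.1, 1.7]
grip_width: 0.0303
gripper_force: 3.8
```

```bash
python3 -m inch '[[0,0,0,0,0,0,30],[0,0,0,0,0,0,30]]'|tail -3;python3 -m inch '[[0,0,0,0,0,0,29.7],[0,0,0,0,0,0,29.7]]'|tail -3;python3 -m inch '[[0,0,0,0,0,0,29.5],[0,0,0,0,0,0,29.5]]'
```

```text
force: [1.5, -1.9, 0.9]
grip_width: 0.0301
gripper_force: 8.8
force: [1.6, -2.2, 1.3]
grip_width: 0.03
gripper_force: 15.0
clock: 13.5
eef_pos: [0.5703, -0.0032, 0.151]
tool_rot: [-0.466, 3.107, -0.0]
force: [0.6, -2.6, 0.9]
grip_width: 0.0297
gripper_force: 19.8
```

The grip is at 20 N a finger with the button free. I lift gently by about 105 mm.

```bash
python3 -m inch '[[0,0,0.5,0,0,0,29.5],[0,0,1,0,0,0,29.5],[0,0,1.5,0,0,0,29.5],[0,0,2,0,0,0,29.5],[0,0,2,0,0,0,29.5]]'; python3 -m inch '[[0,0,3,0,0,0,29.5],[0,0,3,0,0,0,29.5],[0,0,3,0,0,0,29.5],[0,0,3,0,0,0,29.5],[0,0,3,0,0,0,29.5]]'
```

```text
clock: 14.0
eef_pos: [0.5692, -0.0026, 0.1571]
tool_rot: [0.467, -3.104, -0.002]
force: [0.0, -0.7, -7.8]
grip_width: 0.0299
gripper_force: 16.3
clock: 14.5
eef_pos: [0.5703, -0.0031, 0.1733]
tool_rot: [-0.467, 3.107, 0.0]
force: [-0.7, -0.4, -7.7]
grip_width: 0.0299
gripper_force: 16.3
```

```bash
for i in 1; do python3 -m inch '[[0,0,4,0,0,0,29.5],[0,0,4,0,0,0,29.5],[0,0,4,0,0,0,29.5],[0,0,4,0,0,0,29.5],[0,0,4,0,0,0,29.5]]'|tail -5; python3 -m inch '[[0,0,4,0,0,0,29.5],[0,0,4,0,0,0,29.5],[0,0,4,0,0,0,29.5],[0,0,4,0,0,0,29.5],[0,0,4,0,0,0,29.5]]'|tail -5;python3 -m inch '[[0,0,4,0,0,0,29.5],[0,0,4,0,0,0,29.5],[0,0,4,0,0,0,29.5],[0,0,4,0,0,0,29.5],[0,0,4,0,0,0,29.5]]'|tail -5;python3 -m inch '[[0,0,4,0,0,0,29.5],[0,0,4,0,0,0,29.5],[0,0,4,0,0,0,29.5],[0,0,4,0,0,0,29.5],[0,0,3,0,0,0,29.5]]'|tail -5;python3 -m inch '[[0,0,2,0,0,0,29.5],[0,0,2,0,0,0,29.5],[0,0,1,0,0,0,29.5],[0,0,0,0,0,0,29.5],[0,0,0,0,0,0,29.5]]'; done
python3 - <<'E'
from h import *
from station import vision
s=vision.snapshot("scene");np.savez("pics/s3.npz",**s)
a=vision.snapshot("wrist");cv2.imwrite("pics/f.png",np.hstack([cv2.resize(s["img"][100:280,200:380],(400,400),interpolation=cv2.INTER_CUBIC),cv2.resize(a["img"],(400,300)).copy() if 0 else cv2.copyMakeBorder(cv2.resize(a["img"],(400,300)),0,100,0,0,0)]))
E
```

```text
eef_pos: [0.5702, -0.003, 0.1933]
tool_rot: [-0.467, 3.107, 0.0]
force: [0.1, 0.7, -6.9]
grip_width: 0.0297
gripper_force: 16.3
eef_pos: [0.5702, -0.0031, 0.2133]
tool_rot: [-0.467, 3.107, 0.0]
force: [0.3, 0.2, -7.6]
grip_width: 0.03
gripper_force: 16.3
eef_pos: [0.5702, -0.003, 0.2332]
tool_rot: [0.467, -3.107, -0.0]
force: [-0.0, -0.8, -7.5]
grip_width: 0.0299
gripper_force: 16.3
eef_pos: [0.5703, -0.0031, 0.2524]
tool_rot: [-0.467, 3.106, -0.0]
force: [-0.4, -0.4, -6.9]
grip_width: 0.0302
gripper_force: 16.4
clock: 17.0
eef_pos: [0.5701, -0.003, 0.2568]
tool_rot: [0.467, -3.107, -0.0]
force: [0.0, 0.1, -7.0]
grip_width: 0.0299
gripper_force: 16.4
```

View pics/f.png

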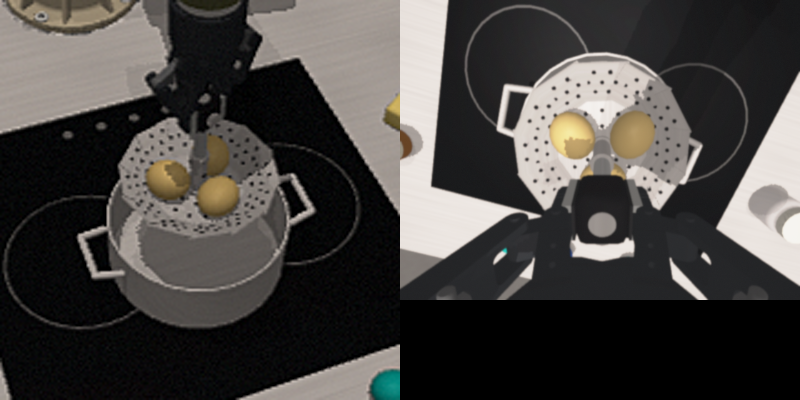

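The basket hangs level above the pot's mouth with all three potatoes, its feet about 19 mm clear of the rim, the button out, and the pot where it was. I hand in.

```bash
python3 -c "
from station import bot
print(bot.sign_off())"
```

```text
the job is handed in; nothing more can be done
None
```

I drew the handle to its second stop, where it locked, and lifted the basket by the grip with the button out; I handed the job in at about 17 s (no verdict shown) with it held level over the pot, all three potatoes in it and its feet about 19 mm above the rim.

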